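Zero the timer and lock the food processor lid

ROBOT

A 6-joint arm with a two-finger parallel gripper is mounted at the origin on the work surface. World frame = base frame: x ahead of the robot, y to its left, z up, the work surface at z = 0. Lengths are in m, angles in rad, forces in N, time in s.
With the tool pointing down it reaches from about 0.35 to 0.875 m from the base axis. Payload 4.2 kg.
Tool frame: the origin (TCP) lies at the very end of the fingers, on their centre line; the grasp point (between the pads) lies ctrl.tcp_to_grasp behind it (ctrl.tcp_to_grasp is the distance from the TCP to the grasp point, in m); z points along the fingers, y is the line along which they close (so a half turn about z gives the same grasp; the last joint's range is limited). The gripper opens to 85 mm and grips with 20 to 120 N. Pads are 22 mm wide; open, the fingers measure 114 mm over their backs; the gripper's body (76 mm by 85 mm) begins 54 mm behind the grasp point. The pads swing forward as they close: fully open they stand 13 mm farther back than shut.
Start: joints at [1.469, 0.385, 0.008, 0, -1.194, -0.259], TCP at [0.221, 0.585, 0.231] pointing down, gripper open.
Joint ranges: [-3.14, 3.14], [-1.21, 2.06], [-1.07, 1.41], [-3.16, 2.05], [-2.99, -0.16], [-3.1, 3.1]. Speed limits (rad/s): [2.79, 2.79, 3.14, 3.14, 3.14, 3.14].

INTERFACE

Orientations are given as a rotation vector (axis times angle).
In Python, from cell import ctrl gives the robot as it stands.
- The arm moves only by the shell command python3 -m handwheel 'ROWS' [OPENING] [FORCE]. ROWS is text: rows parted by semicolons, each of 4 numbers parted by spaces: the shift along the tool's x, y, z in mm, then the turn about the tool's z in degrees. In form: x y z twist; .... A call has 1 to 8 rows; each row is the pose to reach, as a shift and turn from the pose commanded when the call began, along the tool's axes at that moment; what a row does not reach only later rows make up. A row lasts 1/10 s, in which the tool goes at most 50 mm and 8.59 degrees, less where a joint would pass 70% of its speed; a pose out of reach is approached as far as the arm can. A call with a gripper value outside its range is refused whole. OPENING is the closure, from 0 (fully open) to 1 (shut), set as the call begins (- or left out, the last holds). The fingers move at their own pace and stop on an object; FORCE is the grip in N (left out, the last holds). Time passes only in rows, so rows that repeat a pose let the fingers close. It gives the time, the measured TCP pose, the force, the opening and the grip force at its end, in the units of the state.
- ctrl.observe(): the state, without advancing time (a new reading comes with each control period).
- ctrl.camera(name): name is "scene" or "top" or "wrist"; returns a dict with "pixels" (384x512x3 uint8, blue, green, red), "intrinsics" (3x3 intrinsics, pixels), "k1" (the pictures are not rectified: a ray, as slopes to the right and down, at radius r is drawn at 1 + k1 r^2 times it, then the intrinsics apply), "pose" (4x4, takes a point from camera to world coordinates); the wrist camera has in their place "T_tool_cam" (4x4, takes a point from camera to tool coordinates, whose origin is the TCP and whose axes are the flange's). Camera axes: x right, y up, looking along -z (the intrinsics and any distortion apply to the point x, -y, -z); pixel columns grow to the right and rows downward; lengths in m; the calibration is good to about 2 mm. A picture is of the moment at which its call begins: read the wrist's pose just before it. There is no depth.
- ctrl.hand_in(): hands the job in; it is judged then, once.
The state is a dict: "time_s": time; "qpos": joint angles; "qvel": joint speeds; "tau": joint torques, N m; "ee_pos": TCP position; "eef_rot": TCP orientation; "force": force on the tool from outside, world axes, zero at the start; "ft_torque": the same for the moment, N m; "opening": opening from 0.0 (shut) to 1.0 (fully open); "gripper_force": force on a finger pad.
Only numpy, scipy, OpenCV 4.12 (cv2) and the standard library are available. Lean on these libraries where they do the work, as an engineer would, in place of code of your own. Each camera call takes 0.05 s, during which the arm holds its last target. There are 200 camera calls.

TASK

Get the food processor ready: first turn its timer dial back anticlockwise (seen from above) to its zero stop, then lock the lid that was left lying loosely on the bowl: turn it clockwise until its lugs drop into the slots, press it down against the sprung plate below it, twist it a quarter turn clockwise to the stop and let go so that it springs up into its locked position. Leave the bottle, jar and small bowl beside the machine where they stand.

Things in the scene. Friction and masses are not known exactly. Their poses are not given: they have to be found in the camera images.
- machine: Fixed food processor base, a grey box 210 (x) x 400 (y) x 90 mm high with a steel top. Origin at the centre of its underside on the counter, z up, x across its depth away from the robot, y along its length. The bowl stands on its top at y = +90 mm, the timer dial at y = -120 mm.
- mouth (a point): Centre of the bowl's mouth, level with its collar's top face, 205 mm above the counter; axes as the machine's. Grey collar 165 mm across; inward flange 6 mm thick, inner diameter 125 mm. Three slots 120 degrees apart, each 30 degrees wide, are gaps in the flange seen from above. The bowl stands at any angle: the slots' angle is not reported; find them by touch or sight.
- flange_under (a point): Point on the bowl's axis level with the flange's underside (6 mm below the mouth). Below the flange a track runs clockwise (seen from above) from each slot to a stop a quarter turn (90 degrees) on. At the stop the underside has a recess 3 mm high, into which the lug rises when the lid is let go. A bar handle of the bowl sticks out 45 mm on its far side, below the collar.
- plunger_top (a point): Top of the relaxed sprung pressure plate (80 mm across) on the bowl's axis, 17 mm below the mouth. It pushes up on the lid's underside: 4 N at first touch (it carries the lid's weight), 1 N more per mm, solid after 10 mm.
- lid: Loose white lid, 0.18 to 0.29 kg: disc of 122 mm diameter with a plug 12 mm deep below, three lugs 17 mm wide, 6 mm thick, reaching 74 mm from the axis along +x and at +-120 degrees. Origin on its axis, level with the lugs' undersides; z up; x along the grip bar. Origin below the mouth: loose 0, lugs dropped into slots 5 mm, pressed for twisting 12 to 15 mm, locked and let go 9 mm.
- grip_bar (a point): Middle of the top edge of the lid's upright grip bar: 74 mm long (lid's x), 16 mm wide, its top 36 mm above the lid's origin, 28 mm above the flat disc it stands on. At the start the lid must be turned 29 to 92 degrees clockwise until its lugs drop into the slots by its own weight (if one lug hangs on a slot edge and the lid tilts, turn back a little and nudge it down). The collar guides it with 1.5 mm of play to each side.
- dial_grip (a point): Point on the vertical axis of the black timer dial at the height to grip, 37 mm above the machine's top and 7 mm below the top of its grip bar, which is 46 mm long (point's x axis, turning with the dial), 14 mm wide and 32 mm high, on a round foot 72 mm across. A white line marks the bar's pointer end (-x).
- dial (a joint): Angle of the timer dial (rad): 0 at its zero stop, growing as it is turned clockwise seen from above, up to 3.2; starts at 0.6 to 1.45 and stays where it is left (friction about 0.06 N m). At 0 the pointer end points along the machine's -x, at the longest of the black scale marks.
- sauce_bottle: Amber bottle 64 mm in diameter, 175 mm high, standing beside the machine at its +y end; origin at the centre of its underside. Leave it alone.
- spice_jar: Glass jar 72 mm in diameter, 95 mm high, standing at the +y end; origin at the centre of its underside. Leave it alone.
- steel_bowl: Small steel bowl 110 mm in diameter, 50 mm high, standing beside the machine at its -y end; origin at the centre of its underside. Leave it alone.
Mind the look-alikes: they are no part of the job. Leave any brown or turquoise look-alike of the lid alone.

How it is judged:
By the outcome, as a careful person would: the job done as asked, in the order asked, and still so for the second after the job is handed in, with the robot touching nothing.
It also fails if it takes over 72 s, if anything falls off the work surface, if the arm or the gripper's body presses on something with over 40 N, if the wrist force passes 120 N, or if a joint passes its speed limit or range.

## Working session

There is one attempt and no reset: what is moved stays moved. The work goes in short steps, Python scripts to look and compute and a shell command to move; the robot and the scene stay as the last step left them, time stands still between calls to the robot, and variables do not carry over. Pictures are saved under pics/ and viewed, at most 10 in all, crops included, and the job is handed in when it is done.

```bash
ls; mkdir -p pics; python3 - <<'E'
from cell import ctrl
import cv2,numpy as np
s=ctrl.observe()
for k,v in s.items(): print(k,np.round(v,3))
print(ctrl.tcp_to_grasp)
ims=[]
for n in("scene","top"):
    c=ctrl.camera(n); cv2.imwrite(f"pics/{n}0.png",c["pixels"]); print(n,c["intrinsics"],c["k1"],np.round(c["pose"],4))
c=ctrl.camera("wrist"); print(c["intrinsics"],c["k1"],np.round(c["T_tool_cam"],4))
E
```

```text
pics
time_s 0.0
qpos [ 1.469e+00  3.860e-01  7.000e-03 -1.000e-03 -1.194e+00 -2.590e-01]
qvel [-0.    -0.001  0.002 -0.001 -0.001 -0.   ]
tau [ 1.0000e-03 -3.9228e+01  1.8840e+01  4.1860e+00 -5.0000e-03  0.0000e+00]
ee_pos [0.22  0.584 0.23 ]
eef_rot [ 3.088 -0.564 -0.   ]
force [ 0.11  -0.404  0.613]
ft_torque [0.006 0.018 0.038]
gripper_force 0.0
opening 1.005
0.0187
scene [[386.21374156   0.         255.51437532]
 [  0.         386.21374156 187.41492099]
 [  0.           0.           1.        ]] -0.09296722833625595 [[ 0.6416 -0.5177  0.566   1.2639]
 [ 0.7668  0.45   -0.4577 -0.5117]
 [-0.0177  0.7277  0.6857  0.967 ]
 [ 0.      0.      0.      1.    ]]
top [[458.00940857   0.         254.78779939]
 [  0.         458.00940857 188.36371958]
 [  0.           0.           1.        ]] 0.018624259228970323 [[ 0.0253  0.9964 -0.0808  0.5036]
 [-0.9994  0.027   0.0205  0.0427]
 [ 0.0226  0.0802  0.9965  1.4957]
 [ 0.      0.      0.      1.    ]]
[[328.45215111   0.         257.90202223]
 [  0.         328.45215111 187.65905988]
 [  0.           0.           1.        ]] -0.012986218959589438 [[ 1.400e-03  9.631e-01  2.693e-01  6.800e-02]
 [ 1.000e+00 -1.600e-03  7.000e-04  4.000e-04]
 [ 1.100e-03  2.693e-01 -9.631e-01 -1.431e-01]
 [ 0.000e+00  0.000e+00  0.000e+00  1.000e+00]]
```

View pics/top0.png

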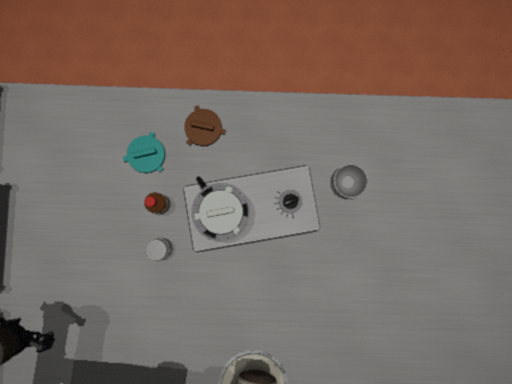

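View pics/scene0.png

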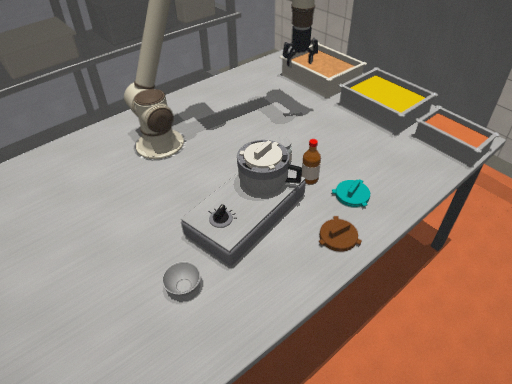

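The top view shows three lid-like things: a white lid on the bowl at (221,212), a turquoise look-alike at (146,154) and a brown one at (204,127). I choose the white one. The dial is at (290,201) and the machine's corners are near (185,187), (308,166), (319,232) and (194,251). Next is one close crop to check this, with measurements.

```bash
cat > h.py <<'E'
import cv2,numpy as np
from scipy.spatial.transform import Rotation as R
from cell import ctrl
def und(c,px):
    K=c["intrinsics"]; d=(np.atleast_2d(px).astype(float)-K[:2,2])/K[0,0]; u=d.copy()
    for _ in range(20): u=d/(1+c["k1"]*(u**2).sum(1,keepdims=True))
    return np.c_[u[:,0],-u[:,1],-np.ones(len(u))]
def cast(c,px,z,T=None):
    T=c["pose"] if T is None else T
    r=und(c,px)@T[:3,:3].T; o=T[:3,3]
    return o+r*((z-o[2])/r[:,2])[:,None]
def proj(c,P,T=None):
    T=c["pose"] if T is None else T
    p=(np.atleast_2d(P)-T[:3,3])@T[:3,:3]; u=np.c_[p[:,0],-p[:,1]]/-p[:,2:]
    u=u*(1+c["k1"]*(u**2).sum(1,keepdims=True)); return u*c["intrinsics"][0,0]+c["intrinsics"][:2,2]
def wrist():
    s=ctrl.observe(); c=ctrl.camera("wrist"); T=np.eye(4)
    T[:3,:3]=R.from_rotvec(s["eef_rot"]).as_matrix(); T[:3,3]=s["ee_pos"]
    return s,c,T@c["T_tool_cam"]
E
python3 - <<'E'
from h import *
c=ctrl.camera("top"); im=c["pixels"]
k=5; x0,y0=175,155
crop=cv2.resize(im[y0:y0+105,x0:x0+155],None,fx=k,fy=k,interpolation=cv2.INTER_CUBIC); cv2.imwrite("pics/crop1.png",crop)
hsv=cv2.cvtColor(im,cv2.COLOR_BGR2HSV)
# white lid disc
g=cv2.cvtColor(im,cv2.COLOR_BGR2GRAY); print(g[212,205:240],g[201,275:305])
for p,z in(((185,187),.09),((308,166),.09),((319,232),.09),((194,251),.09),((221,212),.21),((290,201),.127)): print(p,np.round(cast(c,p,z),3))
E
```

```text
[160 145 151 159 161 159 162 164 162 163 164 164 164 164 164 164 164 160
 160 160 156 149 132 131 139 133 125 121 129 148 160 163 164 163 163] [144 143 139 122 111 114 111  90  55  26  33  55  61  61  74  63  41  33
  21  24  20  17  38  79 101 109 114 132 142 143]
(185, 187) [[0.616 0.228 0.09 ]]
(308, 166) [[ 0.692 -0.149  0.09 ]]
(319, 232) [[ 0.489 -0.186  0.09 ]]
(194, 251) [[0.422 0.193 0.09 ]]
(221, 212) [[0.539 0.109 0.21 ]]
(290, 201) [[ 0.579 -0.092  0.127]]
```

View pics/crop1.png

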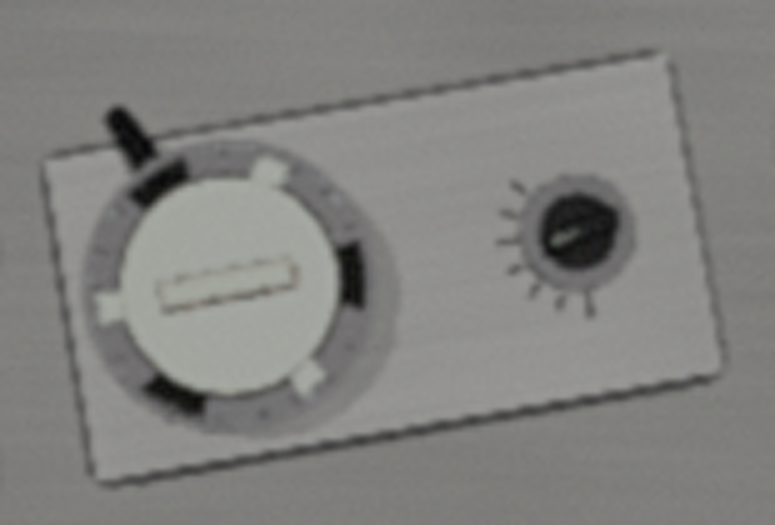

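The crop shows:
- **Lid:** the white lid is centred at crop (228,287), with lugs at (270,170), (108,308) and (308,378).
- **Slots:** the black slots are at (160,182), (351,275) and (175,395), so the lid needs about 66° clockwise.
- **Dial:** the pointer is at (550,243) about the centre (580,232), and the longest mark is at (590,303), so about 78° anticlockwise.

The machine's yaw is about 11.4°. Next I move over the dial.

```bash
python3 -m handwheel '288 254 -100 0;288 254 -100 0;288 254 -100 0;288 254 -100 0;288 254 -100 0;288 254 -100 0;288 254 -100 0;288 254 -100 0' 0
python3 -m handwheel '287 254 0 49;287 254 0 49;287 254 0 49;287 254 0 49;287 254 0 49;287 254 0 49;287 254 0 49;287 254 0 49'
python3 -m handwheel '0 0 0 0;0 0 0 0'
cat > look.py <<'E'
import sys
from h import *
s,c,T=wrist(); cv2.imwrite(f"pics/{sys.argv[1]}.png",c["pixels"])
Rm=R.from_rotvec(s["eef_rot"]).as_matrix()
print(s["time_s"],np.round(s["ee_pos"],4),"A",round(np.degrees(np.arctan2(Rm[1,0],Rm[0,0])),2),"tilt",np.round(Rm[:2,2],4),"q",np.round(s["qpos"],2),"f",np.round(s["force"],1),"open",s["opening"])
np.savez("w.npz",T=T,im=c["pixels"],K=c["intrinsics"],k1=c["k1"])
E
python3 look.py w1
```

```text
time_s: 1.0
ee_pos: [0.4008, 0.2434, 0.3321]
eef_rot: [-3.09, 0.563, -0.001]
force: [0.2, 0.5, -1.0]
opening: 1.0
gripper_force: 0.0
time_s: 1.8
ee_pos: [0.58, -0.0964, 0.3306]
eef_rot: [2.576, -1.797, -0.001]
force: [-0.3, 0.0, -1.0]
opening: 1.0
gripper_force: 0.0
time_s: 2.0
ee_pos: [0.5791, -0.0942, 0.3305]
eef_rot: [2.576, -1.796, -0.002]
force: [0.5, -0.0, 0.3]
opening: 1.001
gripper_force: 0.0
2.0 [ 0.5791 -0.0942  0.3305] A -69.78 tilt [-0.0016  0.0002] q [ 0.11  0.27  0.09 -0.   -1.39  0.24] f [ 0.5 -0.   0.3] open 1.0010498400604184
```

View pics/w1.png

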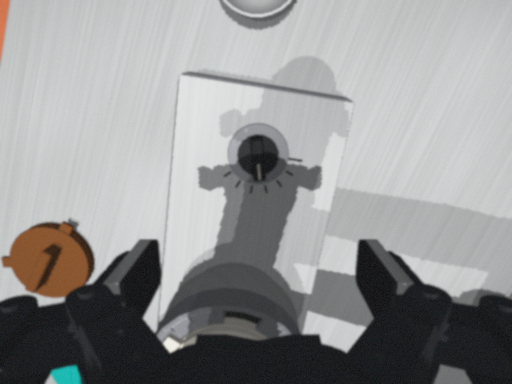

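The wrist view shows the dial with its foot centred near (258,153), its white pointer line near (259,170) and the longest mark at (295,159), about a quarter turn away. I cast these points into the world.

```bash
python3 - <<'E'
from h import *
w=np.load("w.npz"); c=dict(intrinsics=w["K"],k1=float(w["k1"])); T=w["T"]; im=w["im"]
for n,p,z in(("footL",(229,153),.102),("footR",(288,153),.102),("foot",(258.5,153.5),.102),("ptr",(259,178),.134),("ctr",(258,150),.134),("mark",(296,159),.09),("c1",(181,74),.09),("c2",(352,100),.09)):
    print(n,np.round(cast(c,p,z,T),4))
g=cv2.cvtColor(im,cv2.COLOR_BGR2GRAY)[110:200,210:325]
cv2.imwrite("pics/dial.png",cv2.resize(g,None,fx=6,fy=6,interpolation=cv2.INTER_CUBIC))
print(np.round(proj(c,[[.579,-.095,.134],[.579,-.095,.102]],T),1))
E
```

```text
footL [[ 0.6112 -0.0878  0.102 ]]
footR [[ 0.548  -0.1111  0.102 ]]
foot [[ 0.5794 -0.0989  0.102 ]]
ptr [[ 0.5718 -0.0795  0.134 ]]
ctr [[ 0.5832 -0.1073  0.134 ]]
mark [[ 0.5347 -0.1062  0.09  ]]
c1 [[ 0.6901 -0.1506  0.09  ]]
c2 [[ 0.5007 -0.191   0.09  ]]
[[257.7 162.3]
 [257.7 156.8]]
```

View pics/dial.png

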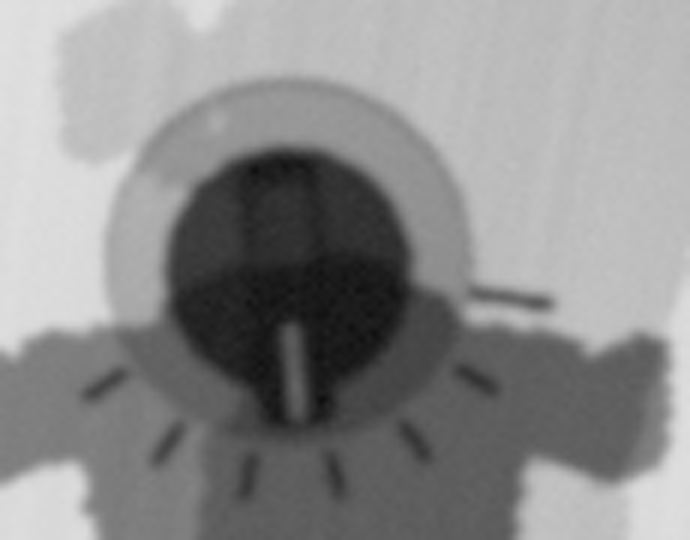

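```bash
python3 - <<'E'
from h import *
w=np.load("w.npz"); c=dict(intrinsics=w["K"],k1=float(w["k1"])); T=w["T"]
a,b=cast(c,[(259.7,180.5),(257.2,136.7)],.134,T); l0,l1=cast(c,[(258.2,163.7),(259.8,180)],.134,T)
f=cast(c,[(258.1,152.8)],.102,T)
an=lambda v:np.degrees(np.arctan2(v[1],v[0]))
print((a+b)/2,np.linalg.norm(a-b),an(a-b),an(l1-l0),f)
m=cast(c,[(210+470/6,110+292/6),(210+552/6,110+303/6)],.09,T); print(m,an(m[1]-m[0]), an(m[1]-f[0]))
E
```

```text
[ 0.57943264 -0.09856726  0.134     ] 0.04662089028757412 113.55223475647962 115.8257534516009 [[ 0.5801255  -0.09950624  0.102     ]]
[[ 0.54338739 -0.10345009  0.09      ]
 [ 0.52736253 -0.10702839  0.09      ]] -167.41254572296404 -171.88630003434344
```

```bash
python3 -m handwheel '4 1 100 -4;4 1 100 -4;4 1 160 -4;4 1 190 -4;4 1 210 -4;4 1 220 -4;4 1 220 -4;4 1 220 -4'
python3 -m handwheel '0 0 0 0;0 0 0 0;0 0 0 0;0 0 0 0;0 0 0 0;0 0 0 0;0 0 0 0' 1 30
python3 - <<'E'
from h import *
s=ctrl.observe(); print(s["qpos"],s["ft_torque"],s["force"])
E
```

```text
time_s: 2.85
ee_pos: [0.5807, -0.097, 0.113]
eef_rot: [-2.64, 1.701, -0.004]
force: [0.5, -0.3, -0.2]
opening: 0.997
gripper_force: 0.0
time_s: 3.55
ee_pos: [0.5803, -0.0975, 0.1117]
eef_rot: [-2.639, 1.703, -0.002]
force: [0.8, 1.2, 1.6]
opening: 0.152
gripper_force: 36.1
[ 1.08599235e-01  4.32866749e-01 -2.43451197e-01  1.39250658e-04
 -8.93033175e-01  3.15996142e-01] [ 0.37791331 -0.22519396 -0.03327242] [0.79785543 1.20607024 1.59646604]
```

```bash
cat > st.py <<'E'
from h import *
s=ctrl.observe(); Rm=R.from_rotvec(s["eef_rot"]).as_matrix()
print(round(s["time_s"],2),"pos",np.round(s["ee_pos"],4),"A",round(np.degrees(np.arctan2(Rm[1,0],Rm[0,0])),2),"f",np.round(s["force"],1),"m",np.round(s["ft_torque"],2),"q6",round(s["qpos"][5],2))
E
python3 -m handwheel '0 0 0 -8;0 0 0 -16;0 0 0 -24;0 0 0 -32;0 0 0 -40;0 0 0 -48;0 0 0 -56;0 0 0 -64' >/dev/null; python3 st.py
python3 -m handwheel '0 0 0 -5;0 0 0 -8;0 0 0 -8;0 0 0 -8' >/dev/null;  python3 st.py
python3 -m handwheel '0 0 0 -4;0 0 0 -4;0 0 0 -4' >/dev/null;  python3 st.py
python3 -m handwheel '0 0 0 -3;0 0 0 -3;0 0 0 -3' ;  python3 st.py
```

```text
4.35 pos [ 0.5806 -0.0972  0.1117] A -1.34 f [0.9 2.6 1.2] m [ 0.62 -0.32 -0.05] q6 1.44
4.75 pos [ 0.5806 -0.0972  0.1117] A 6.3 f [2.5 4.6 2.9] m [ 0.89 -0.55  0.03] q6 1.57
5.05 pos [ 0.5805 -0.0972  0.1117] A 10.25 f [4.  3.3 2.4] m [ 1.24 -0.74  0.01] q6 1.64
time_s: 5.35
ee_pos: [0.5806, -0.0972, 0.1117]
eef_rot: [-3.12, -0.356, -0.004]
force: [2.1, 4.2, 1.9]
opening: 0.158
gripper_force: 41.8
5.35 pos [ 0.5806 -0.0972  0.1117] A 13.01 f [2.1 4.2 1.9] m [ 1.3  -0.87 -0.92] q6 1.69
```

The dial meets its stop: A = 13° and a −0.9 N m reaction. I release it, rise and hover over the lid.

```bash
python3 -m handwheel '0 0 0 0;0 0 0 0;0 0 0 0;0 0 0 0;0 0 -40 0;0 0 -90 0;0 0 -140 0;0 0 -190 0' 0 >/dev/null
python3 -m handwheel '0 0 -50 -8;0 0 -60 -16;0 -50 -70 -24;2 -100 -70 -32;5 -150 -70 -40;5 -200 -70 -48;5 -210 -70 -56;5 -210 -70 -64' >/dev/null
python3 -m handwheel '0 0 0 -8;0 0 0 -16;0 0 0 -23;0 0 0 -23;0 0 0 -23' >/dev/null
python3 look.py w2
```

```text
7.45 [0.536  0.1077 0.3712] A 100.17 tilt [-0.0005 -0.0003] q [ 0.49  0.18  0.07  0.   -1.46  2.82] f [ 0.1  0.6 -0.5] open 0.9979773543281517
```

View pics/w2.png

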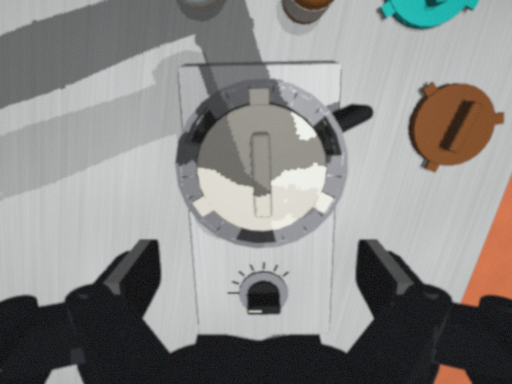

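The lid is centred near (261,165) inside the collar (x 177–347, y 79–246). Its grip bar runs from (261,132) to (263,217), with lugs at (259,96), (204,205) and (325,202), and slots at (200,127), (262,236) and (328,137). The dial's white line at (255,311) now points along the longest mark.

```bash
python3 - <<'E'
from h import *
w=np.load("w.npz"); c=dict(intrinsics=w["K"],k1=float(w["k1"])); T=w["T"]
an=lambda v:np.degrees(np.arctan2(v[...,1],v[...,0]))
e=cast(c,[(177,162),(347,162),(262,79),(262,246)],.205,T); ctr=(e[0]+e[1]+e[2]+e[3])/4
print("collar",ctr,np.linalg.norm(e[0]-e[1]),np.linalg.norm(e[2]-e[3]))
b=cast(c,[(261,132),(263,217)],.241,T); print("bar",b.mean(0),np.linalg.norm(b[0]-b[1]),an(b[0]-b[1]))
l=cast(c,[(259,96),(204,205),(325,202)],.211,T); print("lugs",an(l-ctr),np.linalg.norm(l-ctr,axis=1),l.mean(0))
s=cast(c,[(200,127),(262,236),(328,137)],.202,T); print("slots",an(s-ctr))
E
```

```text
collar [0.5388426  0.11258049 0.205     ] 0.16274094026902045 0.16330344267434707
bar [0.53886231 0.11042848 0.241     ] 0.0746316408605636 101.75390564860614
lugs [ 102.88992271 -135.55116118  -19.66893613] [0.06423825 0.06841276 0.07084542] [0.54002745 0.10953481 0.211     ]
slots [158.67770225 -79.53059038  33.25485155]
```

```bash
python3 -m handwheel '2 3 45 -1.6;2 3 85 -1.6;2 3 115 -1.6;2 3 135 -1.6;2 3 147 -1.6;2 3 153 -1.6;2 3 153 -1.6;2 3 153 -1.6' >/dev/null; python3 st.py
python3 -m handwheel '0 0 0 0;0 0 0 0;0 0 0 0;0 0 0 0;0 0 0 0;0 0 0 0;0 0 0 0' 1 50; python3 st.py
```

```text
8.3 pos [0.5395 0.1106 0.2195] A 101.92 f [0.6 1.  0.3] m [-0.02 -0.02 -0.03] q6 2.85
time_s: 9.0
ee_pos: [0.5389, 0.1105, 0.2186]
eef_rot: [1.978, 2.44, 0.001]
force: [-0.9, 0.9, 1.5]
opening: 0.175
gripper_force: 50.8
9.0 pos [0.5389 0.1105 0.2186] A 101.93 f [-0.9  0.9  1.5] m [ 0.05  0.17 -0.02] q6 2.85
```

```bash
python3 -m handwheel '0 0 0 8;0 0 0 16;0 0 0 24;0 0 0 32;0 0 0 40;0 0 0 48;0 0 0 56;0 0 0 64' >/dev/null; python3 st.py
python3 -m handwheel '0 0 0 0;0 0 1 0;0 0 2 0;0 0 2 0' >/dev/null; python3 st.py
```

```text
9.8 pos [0.5387 0.1103 0.2181] A 37.6 f [ 1.2 -1.5 -1.7] m [-0.33 -0.48  0.01] q6 1.73
10.2 pos [0.5387 0.1103 0.216 ] A 38.0 f [ 1.3 -0.4 -2.4] m [-0.09 -0.46 -0.01] q6 1.74
```

```bash
python3 -m handwheel '0 0 1 0;0 0 3 0;0 0 3 0' - 80 >/dev/null; python3 st.py
python3 -m handwheel '0 0 2 0;0 0 4 0;0 0 6 0;0 0 8 0;0 0 8 0;0 0 8 0' >/dev/null; python3 st.py
```

```text
10.5 pos [0.5388 0.1104 0.2136] A 37.95 f [-0.3  0.   1.6] m [ 0.08  0.14 -0.03] q6 1.74
11.1 pos [0.5388 0.1104 0.2068] A 37.96 f [-2.5  0.4  7.8] m [0.12 1.08 0.04] q6 1.74
```

```bash
python3 -m handwheel '0 0 1 0;0 0 2 0;0 0 2 0' >/dev/null; python3 st.py
python3 -m handwheel '0 0 0 8;0 0 0 16;0 0 0 24;0 0 0 24' >/dev/null; python3 st.py
```

```text
11.4 pos [0.5389 0.1104 0.2052] A 37.97 f [-4.4  0.2 10.3] m [ 0.13  1.24 -0.04] q6 1.74
11.8 pos [0.5407 0.1107 0.206 ] A 13.85 f [-0.7  0.3  9.8] m [-0.1   0.18 -0.11] q6 1.31
```

```bash
python3 -m handwheel '0 0 0 8;0 0 0 16;0 0 0 24;0 0 0 32;0 0 0 40;0 0 0 48;0 0 0 56' >/dev/null; python3 st.py
python3 -m handwheel '0 0 0 4;0 0 0 6;0 0 0 6' >/dev/null; python3 st.py
python3 -m handwheel '0 0 0 3;0 0 0 4;0 0 0 4' >/dev/null; python3 st.py
```

```text
12.5 pos [0.5399 0.1095 0.2058] A -42.29 f [-1.7 -3.1  8.8] m [-1.07  0.37  0.28] q6 0.33
12.8 pos [0.5398 0.1093 0.2057] A -48.04 f [-0.4 -3.6  9.9] m [-1.04  0.39 -0.01] q6 0.23
13.1 pos [0.5398 0.1093 0.2057] A -52.01 f [-0.3 -3.8  9.6] m [-1.11  0.42  0.13] q6 0.17
```

```bash
python3 -m handwheel '0 0 0 2;0 0 0 3;0 0 0 3' >/dev/null; python3 st.py
python3 -m handwheel '0 0 0 2;0 0 0 3;0 0 0 3' >/dev/null; python3 st.py
python3 -m handwheel '0 0 0 2;0 0 0 3;0 0 0 3' >/dev/null; python3 st.py
```

```text
13.4 pos [0.5397 0.1088 0.2057] A -54.9 f [-1.5 -5.1  9.2] m [-1.48  0.35  0.58] q6 0.11
13.7 pos [0.5396 0.1079 0.2058] A -57.63 f [-0.6 -8.2  9.5] m [-2.33  0.19  1.69] q6 0.07
14.0 pos [0.5397 0.1078 0.2058] A -60.35 f [-1.2 -8.5  8.7] m [-2.48  0.23  2.95] q6 0.02
```

The stop is firm at about −55°. I relieve the torque, let go and look.

```bash
python3 -m handwheel '0 0 0 -4.5;0 0 0 -4.5;0 0 0 -4.5' >/dev/null; python3 st.py
python3 -m handwheel '0 0 -2 0;0 0 -4 0;0 0 -4 0' >/dev/null; python3 st.py
python3 -m handwheel '0 0 0 0;0 0 0 0;0 0 0 0;0 0 0 0;0 0 0 0' 0 ; python3 st.py
python3 -m handwheel '0 0 -40 0;0 0 -80 0;0 0 -120 0;0 0 -160 0;0 0 -160 0;0 0 -160 0' >/dev/null; python3 look.py w3
```

```text
14.3 pos [0.5397 0.1079 0.2058] A -56.3 f [-0.6 -8.2  8.7] m [-2.31  0.17  1.05] q6 0.09
14.6 pos [0.5396 0.1079 0.208 ] A -56.34 f [ 2.  -8.3  2.1] m [-2.37 -0.8   1.03] q6 0.09
time_s: 15.1
ee_pos: [0.5387, 0.1106, 0.2072]
eef_rot: [2.767, -1.488, -0.0]
force: [-0.5, -0.2, -1.7]
opening: 0.99
gripper_force: 0.0
15.1 pos [0.5387 0.1106 0.2072] A -56.56 f [-0.5 -0.2 -1.7] m [ 0.02 -0.04 -0.01] q6 0.09
15.7 [0.5388 0.1107 0.3681] A -56.56 tilt [0.0018 0.0017] q [ 0.5   0.19  0.07 -0.   -1.45  0.09] f [-0. -0. -1.] open 0.998364999951947
```

View pics/w3.png

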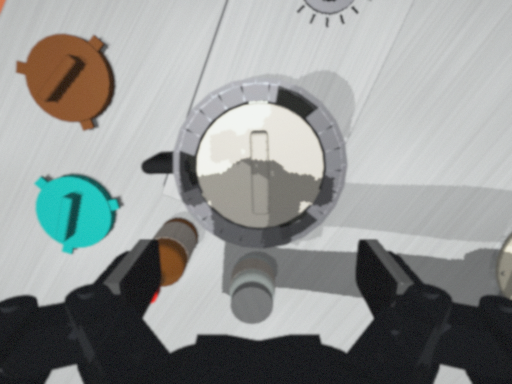

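The lid is flat in the collar with its lugs under the flange, and the bar runs (260,132)–(262,213). To confirm it sprang up into the recess, I touch the bar's top lightly: it should be at z ≈ 0.232, against 0.229 if it is not in the recess.

```bash
python3 - <<'E'
from h import *
w=np.load("w.npz"); c=dict(intrinsics=w["K"],k1=float(w["k1"])); T=w["T"]
b=cast(c,[(260,131),(262,213)],.232,T); d=b[0]-b[1]; print(b.mean(0),np.linalg.norm(d),np.degrees(np.arctan2(d[1],d[0])))
E
python3 -m handwheel '0 0 0 0;0 0 30 0;0 0 60 0;0 0 90 0;0 0 110 0;0 0 120 0;0 0 128 0;0 0 128 0' 1 30 >/dev/null; python3 st.py
python3 -m handwheel '0 0 1 0;0 0 2 0;0 0 2 0'  >/dev/null; python3 st.py
python3 -m handwheel '0 0 1 0;0 0 2 0;0 0 2 0'  >/dev/null; python3 st.py
```

```text
[0.53807178 0.10686416 0.232     ] 0.07335408006563883 -54.975952178547686
16.55 pos [0.5385 0.1103 0.2384] A -56.57 f [-0.3  0.2  0.1] m [-0.02 -0.   -0.03] q6 0.09
16.85 pos [0.539  0.1105 0.238 ] A -56.57 f [-0.2  0.1  0.4] m [ 0.02  0.01 -0.  ] q6 0.09
17.15 pos [0.5387 0.1103 0.2353] A -56.58 f [-0.5 -0.5  0.5] m [-0.05  0.02  0.01] q6 0.09
```

```bash
for i in 1; do python3 -m handwheel '0 0 1 0;0 0 1 0;0 0 1 0'  >/dev/null; python3 st.py
python3 -m handwheel '0 0 1 0;0 0 1 0;0 0 1 0'  >/dev/null; python3 st.py
python3 -m handwheel '0 0 1 0;0 0 1 0;0 0 1 0'  >/dev/null; python3 st.py; done
```

```text
17.45 pos [0.5387 0.1104 0.2343] A -56.57 f [-0.3 -0.4  0.9] m [ 0.02  0.01 -0.01] q6 0.09
17.75 pos [0.5387 0.1104 0.2332] A -56.57 f [ 0.5 -0.1  0.4] m [ 0.03 -0.    0.01] q6 0.09
18.05 pos [0.5387 0.1104 0.2323] A -56.57 f [-0.6 -0.2  0.5] m [-0.01 -0.02 -0.01] q6 0.09
```

```bash
python3 -m handwheel '0 0 0.7 0;0 0 0.7 0;0 0 0.7 0'  >/dev/null; python3 st.py
python3 -m handwheel '0 0 0.7 0;0 0 0.7 0;0 0 0.7 0'  >/dev/null; python3 st.py
```

```text
18.35 pos [0.5388 0.1104 0.2321] A -56.56 f [-1.8 -0.6  2.6] m [-0.    0.37 -0.02] q6 0.09
18.65 pos [0.539  0.1103 0.2319] A -56.56 f [-1.4 -0.3  5.2] m [-0.04  0.56  0.03] q6 0.09
```

Contact came at z = 0.232, which is the locked height. I retreat, check nothing has shifted and hand in.

```bash
python3 -m handwheel '0 0 -30 0;0 0 -70 0;0 0 -110 0;0 0 -150 0;0 0 -150 0;0 0 -150 0' 0 >/dev/null; python3 - <<'E'
from h import *
w=np.load("w.npz")
a=cv2.imread("pics/top0.png"); b=ctrl.camera("top")["pixels"]
for n,(x,y) in dict(bottle=(157,203),jar=(158,250),bowl=(349,182)).items():
    print(n,cv2.matchTemplate(b[y-22:y+22,x-22:x+22],a[y-17:y+17,x-17:x+17],cv2.TM_CCOEFF_NORMED).argmax())  # 60 = unmoved
print(ctrl.observe()["force"]); print(ctrl.hand_in())
E
```

```text
bottle 49
jar 110
bowl 60
[-0.45877479  0.08631074 -0.53340452]
the job is handed in; nothing more can be done
None
```

The timer dial is at its zero stop and the lid is locked: a light touch found its bar top at z = 0.232 m, the locked height. The job is handed in at about 19 s. My last check showed no shift for the small bowl, but 1 pixel (about 3 mm) for the bottle and a 5-pixel mismatch for the jar. I handed in without looking into that; the robot's changed shadow may explain it, as I felt no contact, but I have not confirmed that they stayed put.

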